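Find the full sweet tin by its weight and hold it out over the tray

ROBOT

A 6-joint arm with a two-finger parallel gripper is mounted at the origin on the work surface. World frame = base frame: x ahead of the robot, y to its left, z up, the work surface at z = 0. Lengths are in mm, angles in rad, forces in N, time in s.
With the tool pointing down it reaches from about 350 to 875 mm from the base axis. Payload 4.2 kg.
Tool frame: the origin (TCP) lies on the centre line of the jaws, within the pads' length; the fingertips stand 19 mm ahead of it and the grasp point (between the pads) is the TCP; z points along the fingers, y is the direction in which the jaws open and shut (so a half turn about z gives the same grasp; the last joint's range is limited). The gripper opens to 85 mm and grips with 20 to 120 N. Pads are 22 mm wide; open, the fingers measure 114 mm over their backs; the gripper's body (76 mm by 85 mm) begins 54 mm behind the grasp point. The pads swing forward as they close: fully open they stand 13 mm farther back than shut.
Start: joints at [1.499, 0.385, 0.008, 0, -1.194, -0.259], TCP at [202.967, 591.104, 250.312] pointing down, gripper open.
Joint ranges: [-3.14, 3.14], [-1.21, 2.06], [-1.07, 1.41], [-3.16, 2.05], [-2.99, -0.16], [-3.1, 3.1]. Speed limits (rad/s): [2.79, 2.79, 3.14, 3.14, 3.14, 3.14].

INTERFACE

Orientations are given as a rotation vector (axis times angle).
In Python, from workcell import r gives the robot as it stands.
- The arm moves only by the tool send_rows, never from a script. Its argument "plan" is a list of rows, each a list of 2 entries, a list of its own where there are three numbers: the shift along the tool's x, y, z in mm, then the turn, a rotation vector about the tool's x, y, z in rad. A call has 1 to 12 rows; each row shifts and turns the commanded pose from where the row before left it, along the tool's axes as they then stand; what a row does not reach is not made up. A row lasts 1/8 s, in which the tool goes at most 62.5 mm and 10.7 degrees, less where a joint would pass 70% of its speed; a pose out of reach is approached as far as the arm can. A call is refused whole if a number of a shift passes 62.5 or a number of a turn 0.188, either way. A call with a gripper value outside its range is refused whole. "fingers" is the gripper command: -1 is shut, 1 is fully open, values between are in proportion, set as the call begins (left out, the last holds). The fingers move at their own pace and stop on an object; "newtons" is the grip in N (left out, the last holds). Time passes only in rows, so rows that do not move let the fingers close. It gives the time, the measured TCP pose, the force and the opening at its end, in the units of the state.
- r.state(): the state, without advancing time (a new reading comes with each control period).
- r.snapshot(name): name is "scene" or "top" or "wrist"; returns a dict with "image" (384x512x3 uint8, red, green, blue), "depth" (384x512 float32, mm along the optical axis (not along the pixel's ray), 0 where there is no reading), "fx", "fy", "cx", "cy" (pixels), "k1" (the pictures are not rectified: a ray, as slopes to the right and down, at radius r is drawn at 1 + k1 r^2 times it, then the intrinsics apply), "T" (4x4, takes a point from camera to world coordinates). Camera axes: x right, y down, z forward; pixel columns grow to the right and rows downward; lengths in mm; the calibration is good to about 2 mm. A picture is of the moment at which its call begins.
- r.job_done(): hands the job in, once; it reports no verdict.
The state is a dict: "clock": time; "joint_positions": joint angles; "joint_velocities": joint speeds; "tau": joint torques, N m; "position": TCP position; "orientation": TCP orientation; "wrist_force": force on the tool from outside, world axes, zero at the start; "ft_torque": the same for the moment, N m; "width": finger opening in mm.
Only numpy, scipy, OpenCV 4.12 (cv2) and the standard library are available. Lean on these libraries where they do the work, as an engineer would, in place of code of your own. Each camera call takes 0.05 s, during which the arm holds its last target. There are 200 camera calls.

TASK

Two sweet tins look alike, but one is full and the other nearly empty: first lift the tin on the red mat about 6 cm, hold it still for a good second to feel its weight, and stand it back on its mat; then lift the tin on the blue mat and feel its weight in the same way. Present the heavier tin: finish while holding it upright and still in the gripper, centred over the round wooden tray with its underside about 10 cm above it, with the lighter tin standing on the mat it came from. Never hold the lighter tin over the tray, do not drop or tip over a tin, and leave everything else on the counter alone.

Things in the scene. Friction and masses are not known exactly. Their poses are not given: they have to be found in the camera images.
- tin_p_center (a point): one of two closed sweet tins, identical to the eye: upright, round, teal with cream and brass band and brass lid, 56 mm diameter, 70 mm high, straight smooth sides; loose. Point: its centre, 35 mm above its underside, z up. Starts on either mat. Of this and tin_q, one is full (260 to 340 g), one nearly empty (85 to 115 g); only weight tells. Grip its upper half with 30 to 60 N, the gripper's body clear of the lid.
- tin_q_center (a point): one of two closed sweet tins, identical to the eye: upright, round, teal with cream and brass band and brass lid, 56 mm diameter, 70 mm high, straight smooth sides; loose. Point: its centre, 35 mm above its underside, z up. Starts on either mat. Of this and tin_p, one is full (260 to 340 g), one nearly empty (85 to 115 g); only weight tells. Grip its upper half with 30 to 60 N, the gripper's body clear of the lid.
- mat_red: red round counter mat, 120 mm diameter, 4 mm thick, fixed. Origin: centre of its underside, on the counter
- mat_blue: blue round counter mat, 120 mm diameter, 4 mm thick, fixed. Origin: centre of its underside, on the counter
- tray: round light-wood serving tray with a cork face, 150 mm diameter, 12 mm high, flat, fixed. Origin: centre of its underside, on the counter
- jar_pink: bystander: clear sweet jar with pink sweets, red lid, 84 mm diameter, 125 mm high, standing at the far side; loose. Origin: centre of its underside, z up. To be left alone
- jar_yellow: bystander: clear sweet jar with yellow sweets, black lid, 84 mm diameter, 125 mm high, standing at the far side; loose. Origin: centre of its underside, z up. To be left alone
- tea_green: bystander: green tea carton, 62 x 75 x 85 mm high, at the far side; loose. Origin: centre of its underside, z up. To be left alone
- tea_purple: bystander: purple tea carton, 62 x 75 x 85 mm high, out to one side; loose. Origin: centre of its underside, z up. To be left alone
- can_tomato: bystander: red food can, 66 mm diameter, 80 mm high, out to one side; loose. Origin: centre of its underside, z up. To be left alone
- pot_small: bystander: small clear pot of orange sweets, white lid, 48 mm diameter, 55 mm high, between two of the mats and tray; loose. Origin: centre of its underside, z up. To be left alone
- mint_box: bystander: small white and green box, 50 x 34 x 22 mm high, between two of the mats and tray; loose. Origin: centre of its underside, z up. To be left alone
Things that resemble listed ones, but are neither listed nor needed, are in the scene too. Of the things like the mat_blue, leave any that is grey or white; of the rest the smaller one is meant.

How it is judged:
By the outcome, as a careful person would: the job done as asked, in the order asked, and still so for the second after the job is handed in, while the arm keeps its last pose, push and grip.
It also fails if it takes over 72 s, if anything falls off the work surface, if the arm or the gripper's body presses on something with over 40 N, if the wrist force passes 120 N, or if a joint passes its speed limit or range.

## Working session

There is one attempt and no reset: what is moved stays moved. The work goes in short steps, Python scripts to look and compute and a tool call to move; the robot and the scene stay as the last step left them, time stands still between calls to the robot, and variables do not carry over. Pictures are saved under pics/ and viewed, about 8 in all and at most 12, crops included, and the job is handed in when it is done.

Besides the shell and the picture viewer there is one more tool, called after "Call:" as name([rows], argument=value, ...), one row to a line, values as JSON. send_rows: Moves the arm, as the interface text tells. Its arguments: {"type":"object","properties":{"plan":{"type":"array","items":{"type":"array"}},"fingers":{"type":"number"},"newtons":{"type":"number"}},"required":["plan"]}

```bash
mkdir -p pics; cat > h.py <<'E'
import numpy as np, cv2, pickle
def save(s,n): cv2.imwrite(f'pics/{n}.png',s['image'][:,:,::-1]); pickle.dump(s,open(f'{n}.pkl','wb'))
def load(n): return pickle.load(open(f'{n}.pkl','rb'))
def ray(s,u,v):
    K=np.array([[s['fx'],0,s['cx']],[0,s['fy'],s['cy']],[0,0,1]])
    return cv2.undistortPoints(np.array([[[u,v]]],float),K,np.array([s['k1'],0,0,0],float))[0,0]
def world(s,u,v,z=None):
    x,y=ray(s,u,v); d=np.array([x,y,1]); T=s['T']
    if z is None: t=np.median(s['depth'][int(v)-1:int(v)+2,int(u)-1:int(u)+2])
    else: t=(z-T[2,3])/(T[:3,:3]@d)[2]
    return T[:3,:3]@(d*t)+T[:3,3]
E
python3 - <<'E'
from workcell import r
from h import *
s=r.snapshot("top");save(s,'top1'); cv2.imwrite('pics/top1b.png',cv2.resize(s['image'][:,:,::-1],(800,600),interpolation=cv2.INTER_CUBIC))
s2=r.snapshot("scene");save(s2,'sc1')
print(s['T'],r.state())
E
```

```text
[[ 2.83614315e-02 -9.89457495e-01  1.42019346e-01  3.57687153e+02]
 [-9.99577029e-01 -2.71586905e-02  1.04004531e-02  1.00907697e+01]
 [-6.43374677e-03 -1.42254247e-01 -9.89809242e-01  1.11741964e+03]
 [ 0.00000000e+00  0.00000000e+00  0.00000000e+00  1.00000000e+00]] {'clock': 0.1, 'joint_positions': array([ 1.49861100e+00,  3.85467283e-01,  6.79184723e-03, -4.36389462e-04,
       -1.19400297e+00, -2.58590069e-01]), 'joint_velocities': array([ 2.85763137e-05, -2.21646305e-03,  3.19556924e-03,  1.45087533e-03,
        2.70053131e-03, -1.69566568e-03]), 'tau': array([-4.80817071e-04, -3.93322456e+01,  1.88928956e+01,  4.19797540e+00,
       -2.58447450e-03,  4.53987482e-06]), 'position': array([202.81618929, 590.67591905, 249.34969264]), 'orientation': array([ 3.09679716e+00, -5.17149807e-01, -3.59029180e-04]), 'wrist_force': array([0.60008764, 0.8474523 , 0.43444516]), 'ft_torque': array([-0.00723985,  0.0161969 , -0.01173714]), 'width': 85.07883027104874}
```

View pics/top1b.png

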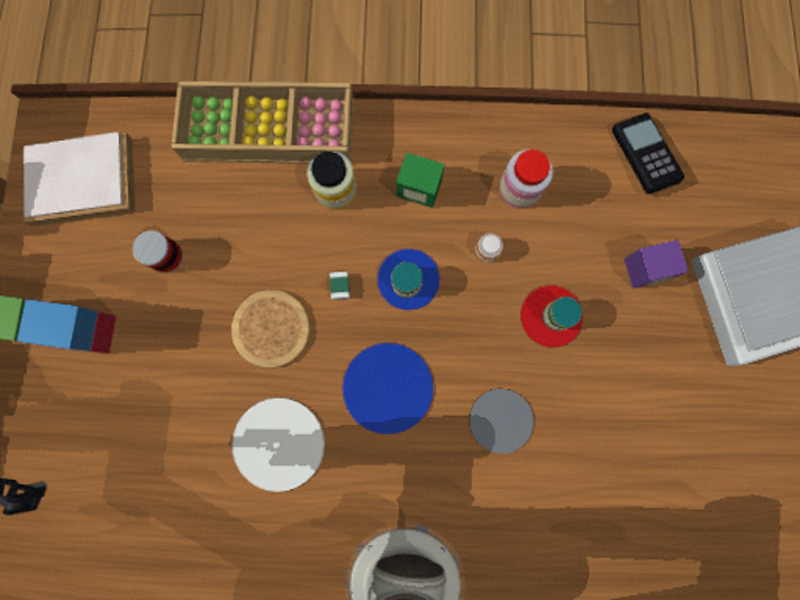

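View pics/sc1.png

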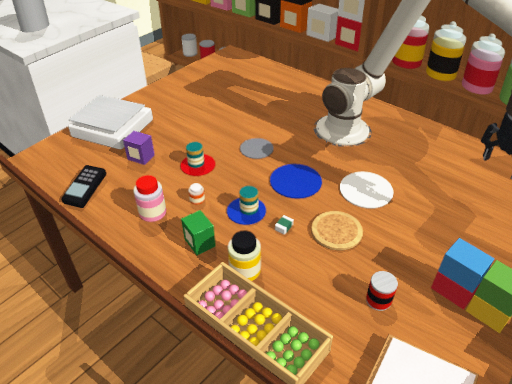

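Top view (800x600): the red mat is at (552,316) with a tin at (563,312). Candidates for mat_blue are the small blue disc (409,279) with a tin on it, the big empty blue disc (389,388), the grey one (502,421) and the white one (278,445). The smaller blue one fits. The tray is at (270,328), the pot at (489,246) and the mint box at (340,285). I'll confirm in a crop and measure.

```bash
python3 - <<'E'
from h import *
s=load('top1'); im=s['image']
c=im[145:290,140:390]; cv2.imwrite('pics/crop1.png',cv2.resize(c[:,:,::-1],None,fx=3.2,fy=3.2,interpolation=cv2.INTER_CUBIC))
h=cv2.cvtColor(im,cv2.COLOR_RGB2HSV)
def blob(lo,hi,u,v,R=40):
    m=cv2.inRange(h,lo,hi); k=np.zeros_like(m); cv2.circle(k,(int(u),int(v)),R,255,-1); m&=k
    n,l,st,ce=cv2.connectedComponentsWithStats(m); i=1+np.argmax(st[1:,4])
    p=cv2.findContours((l==i).astype(np.uint8),0,1)[0][0].reshape(-1,2); return p,st[i],ce[i]
f=.64
def circ(p,z):
    w=np.array([world(s,*q,z)[:2] for q in cv2.convexHull(p).reshape(-1,2)]).astype(np.float32)
    A=np.c_[2*w,np.ones(len(w))];x=np.linalg.lstsq(A,(w**2).sum(1),rcond=None)[0]
    return x[:2],np.sqrt(x[2]+x[0]**2+x[1]**2)
for n,lo,hi,u,v,z in [('red',(0,150,90),(6,255,255),552,316,4),('blue',(110,150,60),(125,255,255),409,279,4),
  ('tinR',(75,80,40),(100,255,255),563,312,74),('tinB',(75,80,40),(100,255,255),406,278,74)]:
    p,st,ce=blob(lo,hi,u*f,v*f,24); print(n,circ(p,z),st,ce)
for n,u,v,z in [('tinRtop',565*f,311*f,None),('tinBtop',406*f,272*f,None)]: print(n,world(s,u,v))
for n,u,v,z in [('trayL',231,329,12),('trayR',309,328,12),('trayT',270,290,12),('trayB',270,366,12),('pot',490,243,55),('mint',340,285,22),('yj',329,168,125),('grn',420,172,85),('pj',532,167,125)]: print(n,world(s,u*f,v*f,z), world(s,u*f,v*f))
E
```

```text
red (array([ 519.7069985 , -262.66629746]), np.float64(46.12123489355036)) [334 183  36  17 107] [351.07476636 188.63551402]
blue (array([564.78787371,  10.09006834]), np.float64(57.938114872511484)) [242 160  39  38 771] [261.63294423 178.45006485]
tinR (array([ 500.02297827, -274.50587214]), np.float64(26.00113031656178)) [353 190  19  19 273] [362.08424908 199.24908425]
tinB (array([555.75119257,  13.95926478]), np.float64(26.999839811900905)) [250 168  20  19 291] [259.80756014 176.82474227]
tinRtop [ 500.1682399  -272.79461223   75.84077192]
tinBtop [563.52183678  13.88401669  74.22742697]
trayL [456.92721581 343.58722789  12.        ] [457.91079717 346.89255531   1.04404006]
trayR [463.19788989 194.5037179   12.        ] [463.6299249  195.25883395   7.47363614]
trayT [533.93906526 273.18181639  12.        ] [534.5834092  274.14362792   7.95879308]
trayB [389.38423617 264.68599976  12.        ] [389.40705532 264.86928623  11.20419378]
pot [ 626.3459586  -140.15742976   55.        ] [ 626.6191103  -140.31019062   53.91981306]
mint [545.47758777 138.12497612  22.        ] [545.63959671 138.23543269  21.05496902]
yj [737.59512923 155.14315453 125.        ] [737.93270686 155.2720448  124.11815836]
grn [749.21932097  -6.80534967  85.        ] [748.86847857  -6.79020947  85.92512597]
pj [ 749.46657791 -204.56100436  125.        ] [ 750.99681751 -205.39940634  121.12373766]
```

View pics/crop1.png

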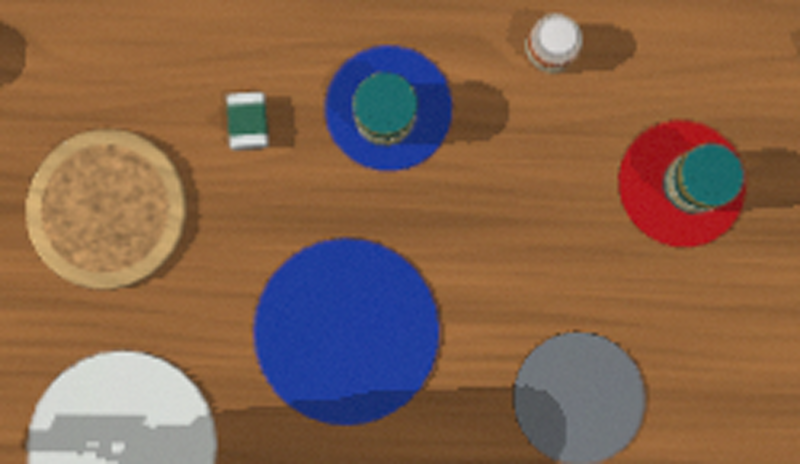

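The crop confirms it: small blue mat with tin at crop (385,103), big blue disc empty. Tins are at about (500,-274) and (556,14), with the tray near (461,269). Moving towards the red tin at z 250.

Call:
send_rows([
  [[20,19,0],[0,0,0]],
  [[36,35,0],[0,0,0]],
  [[36,35,0],[0,0,0]],
  [[36,35,0],[0,0,0]],
  [[36,35,0],[0,0,0]],
  [[36,35,0],[0,0,0]],
  [[36,35,0],[0,0,0]],
  [[36,35,0],[0,0,0]],
  [[36,35,0],[0,0,0]],
  [[28,46,0],[0,0,0]],
  [[28,46,0],[0,0,0]],
  [[28,46,0],[0,0,0]],
], fingers=1, newtons=40)

```text
clock: 1.6
position: [431.6, 48.7, 250.2]
orientation: [-3.099, 0.517, 0.0]
wrist_force: [0.7, -0.1, 0.1]
width: 85.3
```

Call:
send_rows([
  [[28,46,0],[0,0,0]],
  [[28,46,0],[0,0,0]],
  [[28,46,0],[0,0,0]],
  [[28,46,0],[0,0,0]],
  [[15,24,0],[0,0,0]],
  [[0,0,0],[0,0,0]],
  [[0,0,0],[0,0,0]],
])

```text
clock: 2.48
position: [483.9, -187.1, 249.9]
orientation: [-3.098, 0.517, 0.002]
wrist_force: [0.1, 0.1, 0.0]
width: 85.7
```

```bash
cat >> h.py <<'E'
from scipy.spatial.transform import Rotation as Ro
def to(st,p): return np.round(Ro.from_rotvec(st['orientation']).inv().apply(np.array(p)-st['position']),1)
E
python3 - <<'E'
from workcell import r
from h import *
st=r.state(); print(st['clock'],st['position'],st['orientation'],st['wrist_force'],st['joint_positions']); print(to(st,[500,-274,150]))
s=r.snapshot('wrist');save(s,'w1')
s0=load('top1');f=.64
for n,u,v in [('matR',682,184),('matRl',619,184),('matRt',682,121),('matRb',682,247)]: print(n,world(s0,u/3.2+140,v/3.2+145,4))
print('tinB',world(s0,385/3.2+140,103/3.2+145,74),'tinR',world(s0,711/3.2+140,175/3.2+145,74))
print('tray',world(s0,106/3.2+140,209/3.2+145,12))
E
```

```text
2.475 [ 483.89232093 -187.14737614  249.91679846] [-3.09847792e+00  5.17432707e-01  1.63411052e-03] [0.12926377 0.1096954  0.01105634] [-5.61198459e-02  2.04797080e-01 -2.49311160e-01 -3.54984468e-04
 -1.11769970e+00  1.29613399e+00]
[43.6 76.9 99.9]
matR [ 498.8848828  -266.64705128    4.        ]
matRl [ 497.30359224 -207.53029863    4.        ]
matRt [ 558.5535536  -267.13946091    4.        ]
matRb [ 440.07509612 -266.28641479    4.        ]
tinB [554.69720159  12.31340516  74.        ] tinR [ 498.63348154 -274.93880416   74.        ]
tray [459.90416648 267.77532794  12.        ]
```

View pics/w1.png

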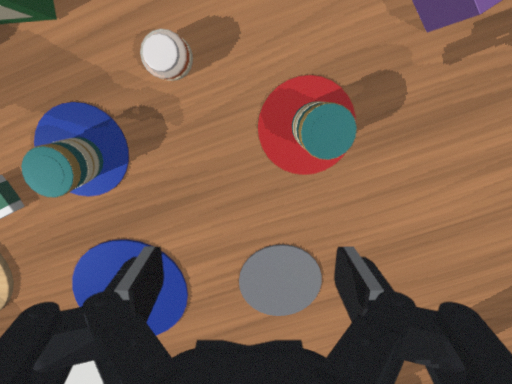

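The wrist view shows the red tin's lid at (328,130), the blue tin's lid at (53,169), and the red mat at about (307,124).

```bash
python3 - <<'E'
from workcell import r
from h import *
s=load('w1');print(world(s,328,130,74),world(s,53,169,74),world(s,307,124,4),world(s,82,148,4))
print(to(r.state(),[500,-274.5,150]))
E
```

```text
[ 500.09111882 -278.01561478   74.        ] [554.69429549   1.6417898   74.        ] [ 501.9859127  -270.48418086    4.        ] [565.68949283   3.14711215   4.        ]
[ 43.6  77.8 100.1]
```

Call:
send_rows([
  [[11,19.5,12.5],[0,0,0]],
  [[22,39,25],[0,0,0]],
  [[10.6,20.3,30],[0,0,0]],
  [[0,0,32.5],[0,0,0]],
  [[0,0,0],[0,0,0]],
  [[0,0,0],[0,0,0]],
])

```text
clock: 3.28
position: [501.0, -275.7, 151.8]
orientation: [3.099, -0.514, 0.003]
wrist_force: [-0.4, -0.3, 0.5]
width: 85.6
```

```bash
python3 - <<'E'
from workcell import r
from h import *
st=r.state(); print(st['clock'],st['position'])
s=r.snapshot('wrist');save(s,'w2')
t=r.snapshot('top');save(t,'t2')
print(s['T'],s['fx'],s['cx'],s['cy'],s['k1'])
# project TCP-axis point at z=74 under the tool into the wrist view
P=np.array([500,-275.5,74,1]);q=np.linalg.inv(s['T'])@P;x,y=q[:2]/q[2];k=1+s['k1']*(x*x+y*y);print(s['fx']*x*k+s['cx'],s['fy']*y*k+s['cy'])
E
```

```text
3.275 [ 500.97663444 -275.68086843  151.8418823 ]
[[-3.23301588e-01 -9.01195263e-01 -2.88657549e-01  5.73737781e+02]
 [-9.46295936e-01  3.07986336e-01  9.83281099e-02 -3.02792291e+02]
 [ 2.89754131e-04  3.04945100e-01 -9.52369887e-01  2.75092000e+02]
 [ 0.00000000e+00  0.00000000e+00  0.00000000e+00  1.00000000e+00]] 298.95969071751756 248.59412965404016 191.2026465925573 -0.03290554951047679
245.7568511687692 209.97963322333476
```

View pics/w2.png

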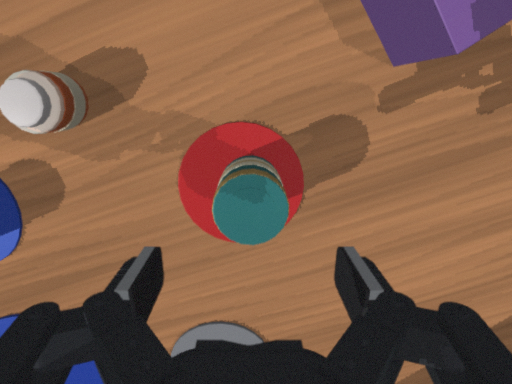

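The lid is centred at (251,207) and the fingers at column 248.5, so the tin is about 1.7 mm further along tool +y. Descending.

Call:
send_rows([
  [[0,1.7,12],[0,0,0]],
  [[0,0,25],[0,0,0]],
  [[0,0,25],[0,0,0]],
  [[0,0,20],[0,0,0]],
  [[0,0,11],[0,0,0]],
  [[0,0,0],[0,0,0]],
  [[0,0,0],[0,0,0]],
])

```text
clock: 4.25
position: [500.0, -278.0, 58.1]
orientation: [3.098, -0.517, 0.003]
wrist_force: [-0.0, 0.4, -0.1]
width: 85.5
```

Call:
send_rows([
  [[0,0,0],[0,0,0]],
  [[0,0,0],[0,0,0]],
  [[0,0,0],[0,0,0]],
  [[0,0,0],[0,0,0]],
  [[0,0,0],[0,0,0]],
  [[0,0,0],[0,0,0]],
  [[0,0,0],[0,0,0]],
  [[0,0,0],[0,0,0]],
], fingers=-1, newtons=45)

```text
clock: 5.25
position: [500.1, -278.0, 58.3]
orientation: [3.098, -0.517, 0.003]
wrist_force: [0.3, 1.1, 5.5]
width: 55.2
```

Call:
send_rows([
  [[0,0,-5],[0,0,0]],
  [[0,0,-12],[0,0,0]],
  [[0,0,-16],[0,0,0]],
  [[0,0,-16],[0,0,0]],
  [[0,0,-9],[0,0,0]],
  [[0,0,-4],[0,0,0]],
  [[0,0,0],[0,0,0]],
  [[0,0,0],[0,0,0]],
  [[0,0,0],[0,0,0]],
  [[0,0,0],[0,0,0]],
  [[0,0,0],[0,0,0]],
  [[0,0,0],[0,0,0]],
])

```text
clock: 6.75
position: [499.4, -277.8, 119.3]
orientation: [-3.099, 0.517, 0.0]
wrist_force: [-1.2, -0.5, -0.6]
width: 54.9
```

Call:
send_rows([
  [[0,0,0],[0,0,0]],
  [[0,0,0],[0,0,0]],
  [[0,0,0],[0,0,0]],
  [[0,0,0],[0,0,0]],
])

```text
clock: 7.25
position: [499.4, -277.8, 119.3]
orientation: [-3.099, 0.517, 0.0]
wrist_force: [-0.7, -0.9, -0.7]
width: 55.1
```

Call:
send_rows([
  [[0,0,0],[0,0,0]],
  [[0,0,0],[0,0,0]],
  [[0,0,0],[0,0,0]],
  [[0,0,0],[0,0,0]],
])

```text
clock: 7.75
position: [499.4, -277.8, 119.3]
orientation: [-3.099, 0.517, -0.0]
wrist_force: [-0.1, 0.4, -1.0]
width: 54.9
```

```bash
python3 - <<'E'
from workcell import r
from h import *
st=r.state(); print(st)
s=r.snapshot('wrist');save(s,'w3')
for i in range(8): print(r.state()['wrist_force'], r.state()['tau'][1:3]); r.snapshot('top')
E
```

```text
{'clock': 7.75, 'joint_positions': array([-2.24188494e-01,  4.22022441e-01, -2.97293802e-01, -9.14916049e-06,
       -8.51468630e-01,  1.46421752e+00]), 'joint_velocities': array([ 0.00050572, -0.00105089,  0.00144173, -0.00079137,  0.00037861,
        0.00064546]), 'tau': array([-4.68970811e-04, -3.80371213e+01,  1.55880654e+01,  3.51509325e+00,
       -1.03272239e-03, -1.17028137e-05]), 'position': array([ 499.43395572, -277.78138456,  119.32436889]), 'orientation': array([-3.09871879e+00,  5.17211098e-01, -1.85960079e-05]), 'wrist_force': array([-0.11715504,  0.38520807, -1.04705001]), 'ft_torque': array([ 0.03731304, -0.00829685,  0.00977837]), 'width': 54.92131297628887}
[-0.24676733  0.28733653 -0.73277587] [-38.03697467  15.58704615]
[-0.63196002  0.74893325 -0.96140749] [-38.03767204  15.58757901]
[-1.0893157   0.60726498 -0.76435761] [-38.03671002  15.58765769]
[-0.04808281 -0.13209829 -1.34506761] [-38.03612709  15.5876416 ]
[ 0.33156977 -0.61103949 -0.568705  ] [-38.03660631  15.58783472]
[-0.55440973  0.64318699 -0.96706077] [-38.03703904  15.58726251]
[-0.18247954 -0.2669764  -1.52898221] [-38.03691387  15.58800638]
[ 0.50147531 -0.42260238 -1.47733   ] [-38.03630233  15.58718383]
```

It weighs about 1.0 N, or about 100 g, so this looks like the light one. Standing it back.

Call:
send_rows([
  [[0,0,6],[0,0,0]],
  [[0,0,14],[0,0,0]],
  [[0,0,14],[0,0,0]],
  [[0,0,12],[0,0,0]],
  [[0,0,6],[0,0,0]],
  [[0,0,4],[0,0,0]],
  [[0,0,3],[0,0,0]],
  [[0,0,1.5],[0,0,0]],
  [[0,0,0.5],[0,0,0]],
  [[0,0,0],[0,0,0]],
  [[0,0,0],[0,0,0]],
])

```text
clock: 9.57
position: [499.5, -277.8, 58.5]
orientation: [3.099, -0.517, 0.001]
wrist_force: [-0.5, -0.2, -0.7]
width: 55.2
```

Call:
send_rows([
  [[0,0,0.4],[0,0,0]],
  [[0,0,0],[0,0,0]],
  [[0,0,0],[0,0,0]],
])

```text
clock: 9.95
position: [499.5, -277.8, 58.3]
orientation: [3.099, -0.517, 0.001]
wrist_force: [-1.9, 1.3, 2.9]
width: 55.1
```

Call:
send_rows([
  [[0,0,0.4],[0,0,0]],
  [[0,0,0],[0,0,0]],
  [[0,0,0],[0,0,0]],
])

```text
clock: 10.32
position: [499.5, -277.8, 58.3]
orientation: [3.099, -0.517, 0.001]
wrist_force: [-2.7, 0.9, 5.9]
width: 54.5
```

In contact; releasing, then rising.

Call:
send_rows([
  [[0,0,0],[0,0,0]],
  [[0,0,0],[0,0,0]],
  [[0,0,0],[0,0,0]],
  [[0,0,0],[0,0,0]],
  [[0,0,0],[0,0,0]],
  [[0,0,0],[0,0,0]],
], fingers=1)

```text
clock: 11.08
position: [499.4, -277.8, 57.5]
orientation: [3.099, -0.517, -0.0]
wrist_force: [0.4, 0.2, -0.3]
width: 85.4
```

Call:
send_rows([
  [[0,0,-10],[0,0,0]],
  [[0,0,-20],[0,0,0]],
  [[0,0,-30],[0,0,0]],
  [[0,0,-30],[0,0,0]],
  [[0,0,-30],[0,0,0]],
  [[0,0,-20],[0,0,0]],
  [[0,0,-2],[0,0,0]],
  [[0,0,0],[0,0,0]],
])

```text
clock: 12.08
position: [499.0, -277.6, 199.1]
orientation: [-3.098, 0.518, 0.001]
wrist_force: [-0.4, 0.9, -0.5]
width: 85.8
```

```bash
python3 - <<'E'
from workcell import r
from h import *
st=r.state(); print(st['clock'],st['position'],st['width'],to(st,[555.5,13,200]))
s=r.snapshot('wrist');save(s,'w4')
E
```

```text
12.075 [ 498.98142353 -277.58107678  199.10750189] 85.77029034555564 [ -41.  -293.2   -0.8]
```

View pics/w4.png

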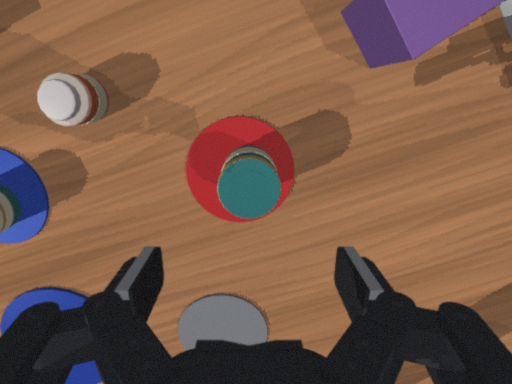

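The red tin stands upright on its mat, lid at (249,188), centred between the fingers as expected. Going to the blue tin.

Call:
send_rows([
  [[-3,-20,0],[0,0,0]],
  [[-6,-45,0],[0,0,0]],
  [[-7,-50,0],[0,0,0]],
  [[-7,-50,0],[0,0,0]],
  [[-7,-50,0],[0,0,0]],
  [[-7,-48,10],[0,0,0]],
  [[-4,-30,20],[0,0,0]],
  [[0,0,18],[0,0,0]],
  [[0,0,0],[0,0,0]],
  [[0,0,0],[0,0,0]],
])

```text
clock: 13.38
position: [556.0, 12.9, 151.8]
orientation: [3.099, -0.517, 0.001]
wrist_force: [-0.2, 0.1, 0.2]
width: 85.6
```

```bash
python3 - <<'E'
from workcell import r
from h import *
st=r.state(); print(st['clock'],st['position'],st['orientation'],to(st,[555.5,13,150]))
s=r.snapshot('wrist');save(s,'w5')
E
```

```text
13.375 [555.96217199  12.85526863 151.83683592] [ 3.09864326e+00 -5.16698897e-01  5.26108563e-04] [-0.5  0.   1.8]
```

View pics/w5.png

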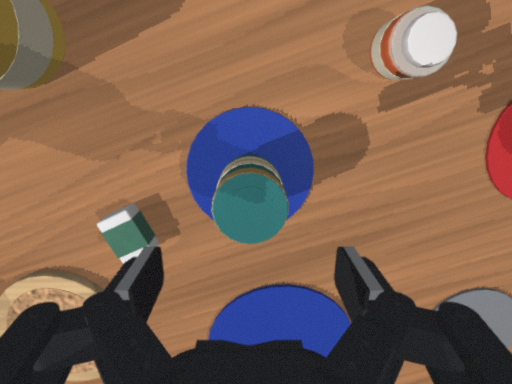

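The blue tin's lid is at (250.5,206) and the mint box (127,233) is clear. Descend with a 1 mm shift.

Call:
send_rows([
  [[0,1,12],[0,0,0]],
  [[0,0,25],[0,0,0]],
  [[0,0,25],[0,0,0]],
  [[0,0,20],[0,0,0]],
  [[0,0,11.5],[0,0,0]],
  [[0,0,0],[0,0,0]],
  [[0,0,0],[0,0,0]],
])

```text
clock: 14.3
position: [556.1, 11.7, 58.7]
orientation: [-3.098, 0.517, -0.002]
wrist_force: [-0.1, 0.0, 0.5]
width: 85.4
```

Call:
send_rows([
  [[0,0,0],[0,0,0]],
  [[0,0,0],[0,0,0]],
  [[0,0,0],[0,0,0]],
  [[0,0,0],[0,0,0]],
  [[0,0,0],[0,0,0]],
  [[0,0,0],[0,0,0]],
  [[0,0,0],[0,0,0]],
  [[0,0,0],[0,0,0]],
], fingers=-1, newtons=50)

```text
clock: 15.3
position: [556.2, 11.9, 59.0]
orientation: [-3.098, 0.516, -0.003]
wrist_force: [-0.5, 1.3, 6.1]
width: 55.1
```

Call:
send_rows([
  [[0,0,-5],[0,0,0]],
  [[0,0,-12],[0,0,0]],
  [[0,0,-16],[0,0,0]],
  [[0,0,-16],[0,0,0]],
  [[0,0,-9],[0,0,0]],
  [[0,0,-4],[0,0,0]],
  [[0,0,0],[0,0,0]],
  [[0,0,0],[0,0,0]],
  [[0,0,0],[0,0,0]],
  [[0,0,0],[0,0,0]],
  [[0,0,0],[0,0,0]],
  [[0,0,0],[0,0,0]],
])

```text
clock: 16.8
position: [555.5, 11.7, 119.9]
orientation: [3.099, -0.517, -0.0]
wrist_force: [-0.3, -0.8, -3.1]
width: 55.1
```

Call:
send_rows([
  [[0,0,0],[0,0,0]],
  [[0,0,0],[0,0,0]],
  [[0,0,0],[0,0,0]],
  [[0,0,0],[0,0,0]],
  [[0,0,0],[0,0,0]],
  [[0,0,0],[0,0,0]],
  [[0,0,0],[0,0,0]],
  [[0,0,0],[0,0,0]],
])

```text
clock: 17.8
position: [555.5, 11.7, 120.0]
orientation: [3.099, -0.517, -0.0]
wrist_force: [-0.3, -0.5, -1.9]
width: 54.7
```

```bash
python3 - <<'E'
from workcell import r
from h import *
F=[]
for i in range(6): F.append(r.state()['wrist_force']); s=r.snapshot('wrist')
save(s,'w6'); print(np.mean(F,0)); st=r.state(); print(st['clock'],st['position'],st['width'],to(st,[460.5,268.5,st['position'][2]]))
s0=load('top1')
# tray rim ellipse from crop points
w=np.array([world(s0,u/3.2+140,v/3.2+145,12)[:2] for u,v in [(26,209),(186,209),(106,129),(106,289)]]);print(w, w.mean(0))
E
```

```text
[-0.168557   -0.15548354 -2.92654726]
18.1 [555.5070773   11.70325938 120.01408633] 54.99199939366278 [-173.3 -212.     0. ]
[[457.6898855  342.77813015]
 [462.0657523  193.36296534]
 [534.83494493 272.25466484]
 [386.28083025 263.54684525]] [460.21785325 267.98565139]
```

It weighs about 2.93 N (about 298 g) against 1.0 N, so the blue-mat tin is the heavier. I'll raise it to TCP z≈167 and move over the tray.

Call:
send_rows([
  [[0,0,-8],[0,0,0]],
  [[0,0,-16],[0,0,0]],
  [[0,0,-15],[0,0,0]],
  [[-9,-11,-8],[0,0,0]],
  [[-19,-23,0],[0,0,0]],
  [[-25,-31,0],[0,0,0]],
  [[-28,-34,0],[0,0,0]],
  [[-28,-34,0],[0,0,0]],
  [[-25,-31,0],[0,0,0]],
  [[-19,-23,0],[0,0,0]],
  [[-13,-16,0],[0,0,0]],
  [[-7,-9,0],[0,0,0]],
])

```text
clock: 19.6
position: [460.2, 269.4, 167.3]
orientation: [-3.099, 0.516, -0.0]
wrist_force: [-0.1, -0.2, -2.9]
width: 54.9
```

Call:
send_rows([
  [[0,0,0],[0,0,0]],
  [[0,0,0],[0,0,0]],
  [[0,0,0],[0,0,0]],
  [[0,0,0],[0,0,0]],
])

```text
clock: 20.1
position: [460.9, 267.8, 167.0]
orientation: [3.098, -0.519, -0.0]
wrist_force: [-0.3, -0.6, -3.5]
width: 54.9
```

```bash
python3 - <<'E'
from workcell import r
from h import *
st=r.state(); print(st['clock'],st['position'],st['wrist_force'],st['width'],to(st,[460.5,268,167]))
s=r.snapshot('wrist');save(s,'w7');t=r.snapshot('top');save(t,'t7');c=r.snapshot('scene');save(c,'s7')
big=np.hstack([s['image'][:,:,::-1],c['image'][:,:,::-1]]); cv2.imwrite('pics/both7.png',cv2.resize(big,(800,300)))
for n,im in (('w',s),('t',t)):
    P=np.array([460.5,268,12]) 
    th=np.linspace(0,2*np.pi,60); a=im['image'].copy()
    q=np.linalg.inv(im['T'])@np.c_[P[0]+75*np.cos(th),P[1]+75*np.sin(th),12+0*th,1+0*th].T
    x,y=q[:2]/q[2];k=1+im['k1']*(x*x+y*y);uv=np.c_[im['fx']*x*k+im['cx'],im['fy']*y*k+im['cy']]
    cv2.polylines(a,[np.int32(uv)],True,(255,0,0),1)
    if n=='t': a=cv2.resize(a[140:290,60:390],None,fx=2,fy=2)
    cv2.imwrite(f'pics/o{n}.png',a[:,:,::-1])
a=cv2.imread('pics/ow.png');b=cv2.imread('pics/ot.png');
cv2.imwrite('pics/all7.png',np.vstack([np.hstack([cv2.resize(a,(400,300)),cv2.resize(c['image'][:,:,::-1],(400,300))]),cv2.resize(b,(660,300))[:, :].copy() if 0 else cv2.copyMakeBorder(cv2.resize(b,(660,300)),0,0,0,140,cv2.BORDER_CONSTANT)]))
E
```

```text
20.1 [460.94449895 267.81385707 167.00386346] [-0.32692193 -0.60921552 -3.47131496] 54.9099865893818 [-0.5 -0.   0. ]
```

View pics/all7.png

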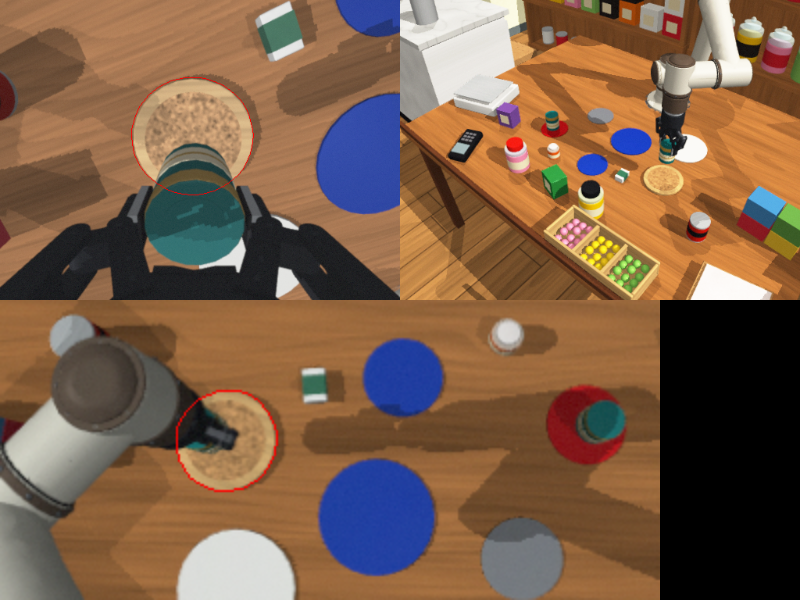

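The tin is upright in the gripper at TCP (461,268,167), and the tray outline predicted there matches both views. The light tin stands on the red mat and the bystanders are untouched. Settle briefly and hand in.

Call:
send_rows([
  [[0,0,0],[0,0,0]],
  [[0,0,0],[0,0,0]],
  [[0,0,0],[0,0,0]],
  [[0,0,0],[0,0,0]],
  [[0,0,0],[0,0,0]],
  [[0,0,0],[0,0,0]],
])

```text
clock: 21.0
position: [460.7, 268.4, 167.0]
orientation: [3.099, -0.517, -0.0]
wrist_force: [-0.1, -0.1, -3.5]
width: 55.0
```

```bash
python3 -c "
from workcell import r
s=r.state();print(s['clock'],s['position'],s['wrist_force'],s['width']);r.job_done()"
```

```text
21.0 [460.71868107 268.39139907 166.99088908] [-0.11040484 -0.11208242 -3.47671878] 54.970863894062674
the job is handed in; nothing more can be done
```

I lifted the red-mat tin about 61 mm and held it for over a second: about 1.0 N, or 100 g. I stood it back upright on its mat. The blue-mat tin, lifted and held the same way, read about 2.9 N (about 300 g), so it is the heavier one.

I handed the job in at 21.0 s with the heavier tin held still at 50 N:
- **Position:** the gripper is at (460.7, 268.4) mm, against a measured tray centre of about (460.5, 268). The tin's underside should be about 100 mm above the tray, worked out from the grip height rather than measured directly.
- **Last pictures:** the tray outline matched in the wrist and top views. The lighter tin was standing on the red mat, and the bystanders looked undisturbed.
- **Disagreements:** the top and wrist cameras differed by about 3–4 mm on the red tin and more towards the edge of the wrist picture. I centred both grasps on the fingers in the wrist picture instead. The last single weight readings, about 3.5 N, were a little above the 2.9 N average.

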